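# Fill the empty place in the pot carrier

## Task

The grey pot carrier on the potting bench has three round pockets, and one of them is still empty. Among the odd pots standing loose beside it, pick the one that is the same size and height as the two pots already in the carrier, and stand it upright in the empty pocket, right down on the pocket's floor. Set it down rather than dropping it, and leave the two other pots in their pockets.

Things in the scene. Friction and masses are not known exactly. Their poses are not given: they have to be found in the camera images.
- spare_mid (a point): Centre (on the axis, 35 mm above its foot) of the loose terracotta pot to move: round, open, empty, 70 mm tall, about 110 g, upright on the bench. Its top 25 mm is an upright collar 50 mm across, good to grip from above; below, it tapers from 43 to 36 mm at the foot. Two odd clay pots stand 25 mm or more from it: one 76 mm across, 92 tall, one 50 mm across, only 36 tall. z: up out of its mouth.
- carrier: Grey plastic pot carrier fixed to the bench: a block 250 mm (x) by 90 mm (y), 35 mm tall, with three round pockets in a row along its x axis, centres at x = -80, 0 and +80 mm, y = 0. Pockets: 56 mm across, 30 mm deep, floor 5 mm above the bench, so a pot in one has its centre 40 mm above the bench. Origin: centre of the underside; z up. Turned by up to 20 degrees.
- pot_a_mid (a point): Centre (half-way up) of one of the two clay pots that already stand in the carrier, same as the spare one. It may be in any of the three pockets.
- pot_b_mid (a point): Centre (half-way up) of the other clay pot in the carrier, same as the spare one. The pocket that holds neither pot is the empty one (only a few crumbs of soil lie in it).
Mind the look-alikes: they are no part of the job. Leave any blue look-alike of the part that bears pot_a_mid alone. What is shaped like the part that bears spare_mid but blue is not meant.

How it is judged:
At the end, for the whole second after the job is handed in: The spare pot stands at rest on the floor of the empty pocket (centre under 50 mm above the bench), within 15 mm of the pocket's centre along each carrier axis, upright within 10 degrees; the two other pots are within 20 mm of their starts and upright within 10 degrees ((x of spare_mid in the frame of carrier between -0.095 and -0.065 m or x of spare_mid in the frame of carrier between -0.015 and 0.015 m or x of spare_mid in the frame of carrier between 0.065 and 0.095 m) and y of spare_mid in the frame of carrier between -0.015 and 0.015 m and z of spare_mid in the frame of carrier between 0.03 and 0.05 m and angle between each of spare_mid, pot_a_mid, pot_b_mid's own z axis and vertical below 0.18 rad and linear speed of spare below 0.02 m/s and distance of each of pot_a_mid, pot_b_mid from where it was at the start of the episode below 0.02 m); the robot touches nothing.
It fails at once if the spare pot is dropped (falls freely faster than 0.6 m/s, about 20 mm) (contact force between spare and the fingers below 0.05 N and linear speed of spare above 0.6 m/s).
It also fails if it takes over 32 s, if anything falls off the work surface, if the arm or the gripper's body presses on something with over 40 N, if the wrist force passes 120 N, or if a joint passes its speed limit or range.

## Robot

A 6-joint arm with a two-finger parallel gripper is mounted at the origin on the work surface. World frame = base frame: x ahead of the robot, y to its left, z up, the work surface at z = 0. Lengths are in m, angles in rad, forces in N, time in s.
With the tool pointing down it reaches from about 0.35 to 0.975 m from the base axis. Payload 4.9 kg.
Tool frame: the origin (TCP) lies midway between the tips of the shut fingers; the grasp point (between the pads) lies 19 mm behind it; z points along the fingers, y is the line along which they close (so a half turn about z gives the same grasp; the last joint's range is limited). The gripper opens to 85 mm and grips with 20 to 120 N. Pads are 22 mm wide; open, the fingers measure 114 mm over their backs; the gripper's body (76 mm by 85 mm) begins 54 mm behind the grasp point. The pads swing forward as they close: fully open they stand 13 mm farther back than shut.
Start: joints at [-1.399, 0.053, 1.613, -0, 1.476, -0.119], TCP at [0.179, -0.599, 0.231] pointing down, gripper open.
Joint ranges: [-3.01, 3.01], [-1.01, 2.22], [0.06, 2.58], [-1.02, 4.17], [0.09, 2.62], [-3.14, 3.14]. Speed limits (rad/s): [2.57, 2.57, 3.14, 3.14, 3.14, 3.14].

## Interface

Orientations are given as a rotation vector (axis times angle).
In Python, from station import ctrl gives the robot as it stands.
- The arm moves only by the shell command python3 -m handwheel 'ROWS' [FORCE]. ROWS is JSON, a list of rows, each an object with "gripper": the gripper command: -1 is fully open, 1 is shut, values between are in proportion; "offset": the shift along the tool's x, y, z in mm, a list of three; "rotation": the turn, a rotation vector about the tool's x, y, z in rad, a list of three. A call has exactly 8 rows; each row is the pose to reach, as a shift and turn from the pose commanded when the call began, along the tool's axes at that moment; what a row does not reach only later rows make up. A row lasts 1/8 s, in which the tool goes at most 62.5 mm and 10.7 degrees, less where a joint would pass 70% of its speed; a pose out of reach is approached as far as the arm can. A call with a gripper value outside its range is refused whole. The fingers move at their own pace and stop on an object; FORCE is the grip in N (left out, the last holds). Time passes only in rows, so rows that repeat a pose let the fingers close, or fill a call up. It gives the time, the measured TCP pose, the force, the opening and the grip force at its end, in the units of the state.
- ctrl.get_obs(): the state, without advancing time (a new reading comes with each control period).
- ctrl.get_image(name): name is "side" or "top"; returns a dict with "image" (384x512x3 uint8, red, green, blue), "fovy" (degrees; the focal length in pixels is half the picture's height over the tangent of half this angle, whatever the lens; pixels are square), "cx", "cy" (the principal point, pixels), "xyz" and "attitude" of the camera in the world. Camera axes: x right, y up, looking along -z (the intrinsics and any distortion apply to the point x, -y, -z); pixel columns grow to the right and rows downward; lengths in m; the calibration is good to about 2 mm. A picture is of the moment at which its call begins. There is no depth.
- ctrl.finish_job(): hands the job in; it is judged then, once.
The state is a dict: "t": time; "q": joint angles; "dq": joint speeds; "effort": joint torques, N m; "tool_pos": TCP position; "tool_rot": TCP orientation; "contact_force": force on the tool from outside, world axes, zero at the start; "wrist_torque": the same for the moment, N m; "opening": finger opening in m; "grip_force": force on a finger pad.
Only numpy, scipy, OpenCV 4.12 (cv2) and the standard library are available. Lean on these libraries where they do the work, as an engineer would, in place of code of your own. Each camera call takes 0.05 s, during which the arm holds its last target. There are 200 camera calls.

## Working session

There is one attempt and no reset: what is moved stays moved. The work goes in short steps, Python scripts to look and compute and a shell command to move; the robot and the scene stay as the last step left them, time stands still between calls to the robot, and variables do not carry over. Pictures are saved under pics/ and viewed, at most 10 in all, crops included, and the job is handed in when it is done.

```bash
ls; mkdir -p pics
python3 - <<'E'
from station import ctrl
import cv2
for n in("side","top"):
    d=ctrl.get_image(n); cv2.imwrite(f"pics/{n}0.png",d["image"][:,:,::-1])
    print({k:v for k,v in d.items() if k!="image"})
o=ctrl.get_obs();print(o)
E
```

```text
pics
{'fovy': 49.40495542533197, 'cx': 254.38514973109, 'cy': 194.54302833992875, 'xyz': array([ 0.34992758, -0.64449883,  0.49042023]), 'attitude': array([ 1.04643326, -0.14408129, -0.21110909])}
{'fovy': 57.65542470310735, 'cx': 253.81823547263716, 'cy': 192.5396041544845, 'xyz': array([0.51500826, 0.10216023, 0.74750173]), 'attitude': array([-0.02119249, -0.06545284, -1.56688202])}
{'t': 0.1, 'q': array([-1.39899998e+00,  5.32908048e-02,  1.61415653e+00,  3.66370689e-05,
        1.47600784e+00, -1.18987392e-01]), 'dq': array([ 0.00032564, -0.00070935, -0.00276318,  0.00085013,  0.00037693,
        0.00085667]), 'effort': array([-6.41683570e-06, -3.94905925e+01, -3.71363783e+01, -9.68562676e-05,
        3.93556460e-03,  1.51488268e-05]), 'tool_pos': array([ 0.1791101 , -0.59819689,  0.23018608]), 'tool_rot': array([-3.10660397e+00, -4.54879174e-01,  1.99635208e-05]), 'contact_force': array([-0.05166942, -0.12541182,  0.19546904]), 'wrist_torque': array([ 0.00236842,  0.00939624, -0.016182  ]), 'grip_force': 0.0, 'opening': 0.08520114341770538}
```

View pics/top0.png

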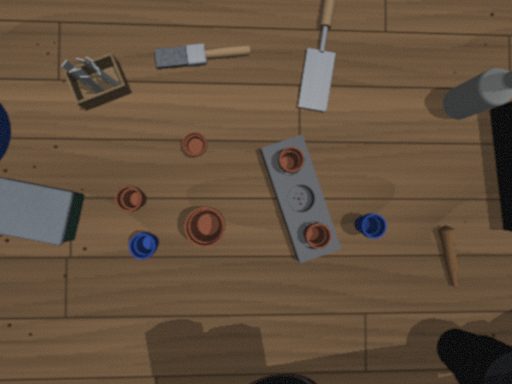

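View pics/side0.png

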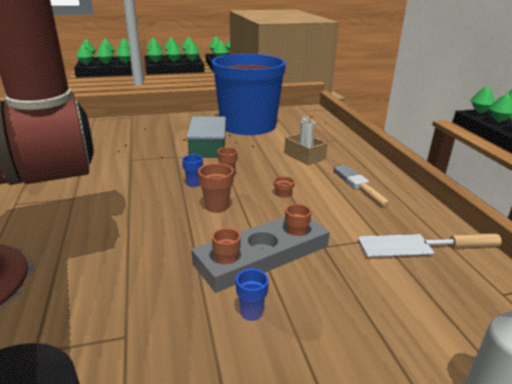

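The top view shows the spare at about (131,198). The odd pots are at (195,144), which is short, and (205,225), which is big. The blue ones are at (143,244) and (372,225). The middle pocket at (300,198) is empty. The side view agrees.

```bash
cat > h.py <<'E'
import numpy as np, cv2
from scipy.spatial.transform import Rotation as R
from station import ctrl
def cam(d):
    f=d["image"].shape[0]/2/np.tan(np.radians(d["fovy"])/2)
    return f,d["cx"],d["cy"],np.array(d["xyz"]),R.from_rotvec(d["attitude"]).as_matrix()
def ray(d,uv,z):
    f,cx,cy,p,M=cam(d); v=M@np.array([(uv[0]-cx)/f,-(uv[1]-cy)/f,-1]); return p+v*(z-p[2])/v[2]
def proj(d,P):
    f,cx,cy,p,M=cam(d); c=(np.atleast_2d(P)-p)@M; return np.c_[cx-f*c[:,0]/c[:,2],cy+f*c[:,1]/c[:,2]]
def circle(c,r,n=60):
    a=np.linspace(0,2*np.pi,n); return np.c_[c[0]+r*np.cos(a),c[1]+r*np.sin(a),np.full(n,c[2])]
E
python3 - <<'E'
from h import *
t=ctrl.get_image("top"); s=ctrl.get_image("side"); im=t["image"]
print(t.keys())
hsv=cv2.cvtColor(im,cv2.COLOR_RGB2HSV)
m=(((hsv[...,0]<9)|(hsv[...,0]>172))&(hsv[...,1]>125)&(hsv[...,2]>40)).astype(np.uint8)
n,l,st,ce=cv2.connectedComponentsWithStats(m)
for i in range(1,n):
    if st[i,4]>150:
        c=cv2.findContours((l==i).astype(np.uint8),0,1)[0][0]; (x,y),r=cv2.minEnclosingCircle(c)
        print(st[i],(x,y,r),[ray(t,(x,y),z).round(4) for z in (.036,.07,.075)], "diam@.07",2*r*.68/cam(t)[0])
g=((hsv[...,1]<60)&(hsv[...,2]>60)).astype(np.uint8); g[:,:255]=0; g[:125]=0; g[:,345:]=0
c=max(cv2.findContours(g,0,1)[0],key=cv2.contourArea); r=cv2.minAreaRect(c)
B=np.array([ray(t,p,.035) for p in cv2.boxPoints(r)]); print(B.round(4),B.mean(0),np.linalg.norm(np.diff(B,axis=0),axis=1))
o=[]
for d,box in((t,(90,110,350,270)),(s,(170,130,340,300))):
    x0,y0,x1,y1=box; k=3 if d is t else 3
    o.append(cv2.resize(d["image"][y0:y1,x0:x1],None,fx=k,fy=k,interpolation=2)); 
cv2.imwrite("pics/topc.png",o[0][:,:,::-1]);cv2.imwrite("pics/sidec.png",o[1][:,:,::-1])
E
```

```text
dict_keys(['image', 'fovy', 'cx', 'cy', 'xyz', 'attitude'])
[183 133  23  23 225] (194.22340393066406, 143.85105895996094, 11.489581108093262) [array([0.6336, 0.1844, 0.036 ]), array([0.628 , 0.1805, 0.07  ]), array([0.6271, 0.1799, 0.075 ])] diam@.07 0.0447927993976275
[279 148  24  24 214] (290.65789794921875, 159.34210205078125, 12.13193130493164) [array([ 0.6039, -0.013 ,  0.036 ]), array([ 0.5997, -0.0075,  0.07  ]), array([ 0.599 , -0.0067,  0.075 ])] diam@.07 0.04729703895512892
[185 207  40  39 583] (204.1351318359375, 226.71351623535156, 19.938732147216797) [array([0.4656, 0.1633, 0.036 ]), array([0.468 , 0.1604, 0.07  ]), array([0.4683, 0.16  , 0.075 ])] diam@.07 0.07773230554804132
[[ 0.6282  0.0515  0.035 ]
 [ 0.6596 -0.0372  0.035 ]
 [ 0.4193 -0.1199  0.035 ]
 [ 0.3899 -0.0308  0.035 ]] [ 0.52425968 -0.03407343  0.035     ] [0.0941046  0.25416213 0.09381842]
```

View pics/topc.png

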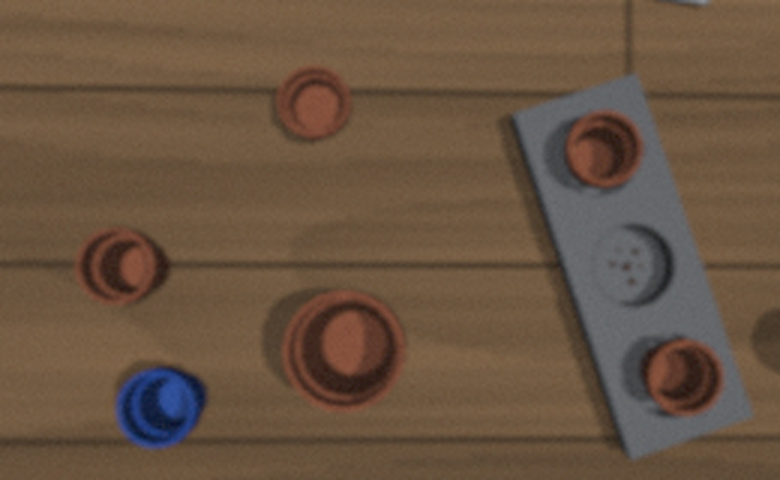

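The top crop shows the spare's rim centred near (128.7,198.5), the empty pocket near (301,198), and carrier pots near (291.3,159.3) and (318,235.3). I'll check these against the side view.

Run:
```python
from h import *
t=ctrl.get_image("top"); s=ctrl.get_image("side")
P={"spare":ray(t,(128.7,198.5),.07),"a":ray(t,(291.3,159.3),.075),"b":ray(t,(318,235.3),.075),"pocket":ray(t,(301,198),.035),"big":ray(t,(204.5,225.7),.092),"short":ray(t,(194.7,144),.036),"blue":ray(t,(142,245),.07)}
rad=dict(spare=.025,a=.025,b=.025,pocket=.028,big=.038,short=.025,blue=.025)
a,b=P["a"],P["b"];print("mid",(a+b)/2,"dist",np.linalg.norm(a-b),"yaw",np.degrees(np.arctan2(*(a-b)[1::-1])))
o=[]
for d,(x0,y0,x1,y1) in((t,(100,110,340,270)),(s,(170,130,340,290))):
    k=4 if d is s else 3
    im=cv2.resize(d["image"],None,fx=k,fy=k,interpolation=2)
    for n,c in P.items():
        uv=((proj(d,circle(c,rad[n]))+.5)*k).astype(int); cv2.polylines(im,[uv],True,(0,255,0),1)
    im=im[y0*k:y1*k,x0*k:x1*k]; cv2.imwrite(f"pics/ov{k}.png",im[:,:,::-1])
for n,c in P.items(): print(n,c.round(4),np.hypot(*c[:2]).round(3))
```

```text
mid [ 0.52526524 -0.03405865  0.075     ] dist 0.15671832608215047 yaw 19.472487660461653
spare [0.5218 0.3037 0.07  ] 0.604
a [ 0.5991 -0.0079  0.075 ] 0.599
b [ 0.4514 -0.0602  0.075 ] 0.455
pocket [ 0.5243 -0.0346  0.035 ] 0.525
big [0.4714 0.1578 0.092 ] 0.497
short [0.6334 0.1835 0.036 ] 0.659
blue [0.4334 0.2777 0.07  ] 0.515
```

View pics/ov4.png

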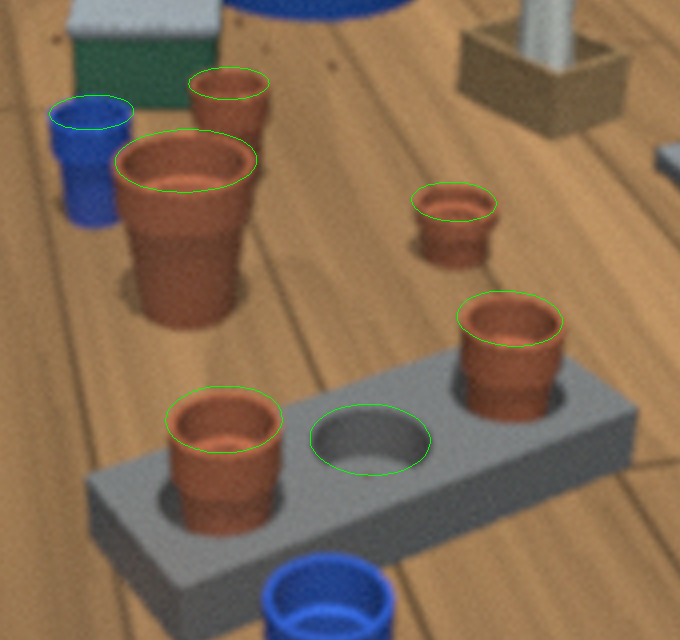

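View pics/ov3.png

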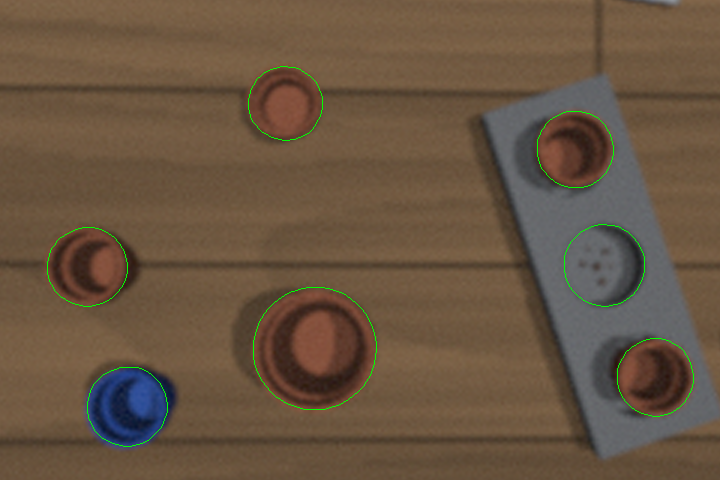

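The overlays fit within about 2 mm in both views. The spare is at (0.522, 0.303) and the pocket at (0.525, -0.034), with the carrier yawed 19.5°. Closing the fingers across the carrier's y axis clears the neighbours at both places.

```bash
cat > go.py <<'E'
from h import *
def to(pos,y=None):
    o=ctrl.get_obs(); M=R.from_rotvec(o["tool_rot"]).as_matrix()
    w=0
    if y is not None:
        v=M.T@np.append(y,0); w=-np.arctan2(v[0],v[1])
    return ((M.T@(np.array(pos)-o["tool_pos"]))*1000).round(1),np.round(w,3)
E
python3 - <<'E'
from go import *
y=np.array([-.334,.943])
o=ctrl.get_obs();print(R.from_rotvec(o["tool_rot"]).as_matrix().round(3),o["q"].round(3))
for p in [(.45,-.2,.2),(.52,.1,.2),(.522,.303,.2)]: print(p,to(p,y),to(p,-y))
E
```

```text
[[ 0.958  0.287 -0.   ]
 [ 0.287 -0.958  0.001]
 [ 0.    -0.001 -1.   ]] [-1.399  0.053  1.613 -0.     1.476 -0.119]
(0.45, -0.2, 0.2) (array([ 373.7, -304.1,   31.1]), np.float64(3.092)) (array([ 373.7, -304.1,   31.1]), np.float64(-0.05))
(0.52, 0.1, 0.2) (array([ 526.8, -571.5,   31.3]), np.float64(3.092)) (array([ 526.8, -571.5,   31.3]), np.float64(-0.05))
(0.522, 0.303, 0.2) (array([ 586.9, -765.4,   31.4]), np.float64(3.092)) (array([ 586.9, -765.4,   31.4]), np.float64(-0.05))
```

```bash
python3 -m handwheel '[{"gripper":-1,"offset":[25,-20,0],"rotation":[0,0,-0.02]},{"gripper":-1,"offset":[70,-57,0],"rotation":[0,0,-0.05]},{"gripper":-1,"offset":[118,-96,0],"rotation":[0,0,-0.05]},{"gripper":-1,"offset":[166,-135,0],"rotation":[0,0,-0.05]},{"gripper":-1,"offset":[214,-174,0],"rotation":[0,0,-0.05]},{"gripper":-1,"offset":[262,-213,0],"rotation":[0,0,-0.05]},{"gripper":-1,"offset":[310,-252,0],"rotation":[0,0,-0.05]},{"gripper":-1,"offset":[350,-295,0],"rotation":[0,0,-0.05]}]' 60
python3 - <<'E'
from go import *
y=-np.array([-.334,.943])
for p in [(.52,.1,.2),(.522,.303,.2)]: print(p,to(p,y))
E
```

```text
t: 1.3
tool_pos: [0.4309, -0.2139, 0.2315]
tool_rot: [3.096, 0.533, 0.001]
contact_force: [0.1, -0.6, -0.0]
opening: 0.0854
grip_force: 0.0
(0.52, 0.1, 0.2) (array([ 189. , -266.1,   31.5]), np.float64(0.001))
(0.522, 0.303, 0.2) (array([ 258.8, -456.7,   31.4]), np.float64(0.001))
```

```bash
python3 -m handwheel '[{"gripper":-1,"offset":[32,-50,0],"rotation":[0,0,0]},{"gripper":-1,"offset":[65,-102,0],"rotation":[0,0,0]},{"gripper":-1,"offset":[97,-155,0],"rotation":[0,0,0]},{"gripper":-1,"offset":[130,-210,0],"rotation":[0,0,0]},{"gripper":-1,"offset":[162,-262,0],"rotation":[0,0,0]},{"gripper":-1,"offset":[195,-315,0],"rotation":[0,0,0]},{"gripper":-1,"offset":[225,-368,10],"rotation":[0,0,0]},{"gripper":-1,"offset":[250,-420,30],"rotation":[0,0,0]}]'
python3 -m handwheel '[{"gripper":-1,"offset":[6,-25,10],"rotation":[0,0,0]},{"gripper":-1,"offset":[9,-36,25],"rotation":[0,0,0]},{"gripper":-1,"offset":[9,-36,50],"rotation":[0,0,0]},{"gripper":-1,"offset":[9,-36,70],"rotation":[0,0,0]},{"gripper":-1,"offset":[9,-36,80],"rotation":[0,0,0]},{"gripper":-1,"offset":[9,-36,80],"rotation":[0,0,0]},{"gripper":-1,"offset":[9,-36,80],"rotation":[0,0,0]},{"gripper":-1,"offset":[9,-36,80],"rotation":[0,0,0]}]'
python3 - <<'E'
from go import *
y=-np.array([-.334,.943])
print(to((.522,.303,.036),y))
t=ctrl.get_image("top"); s=ctrl.get_image("side")
a=cv2.resize(t["image"][120:280,60:260],(600,480),interpolation=2)
cv2.imwrite("pics/appr.png",a[:,:,::-1])
E
```

```text
t: 2.3
tool_pos: [0.5261, 0.2661, 0.2023]
tool_rot: [-3.096, -0.533, -0.005]
contact_force: [-0.0, 0.3, 0.4]
opening: 0.0854
grip_force: 0.0
t: 3.3
tool_pos: [0.5223, 0.3008, 0.1226]
tool_rot: [-3.096, -0.532, -0.003]
contact_force: [-0.3, 0.1, -0.7]
opening: 0.0854
grip_force: 0.0
(array([ 0.2, -2.2, 86.6]), np.float64(0.0))
```

View pics/appr.png

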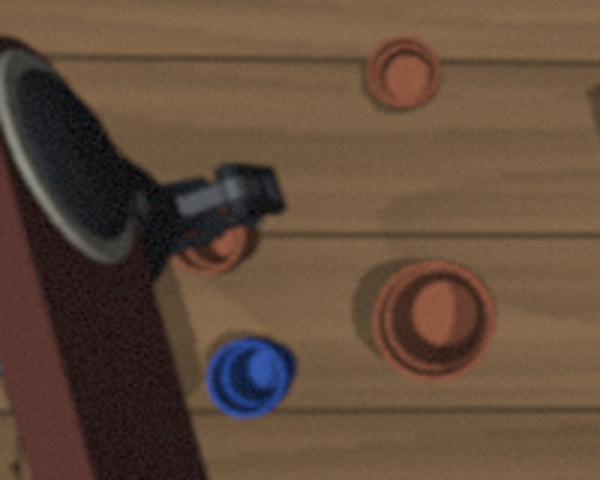

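The gripper hangs over the spare, whose rim shows at about (215,245) in the crop, and both neighbours are clear. I'll descend and close.

```bash
python3 -m handwheel '[{"gripper":-1,"offset":[0,-2,20],"rotation":[0,0,0]},{"gripper":-1,"offset":[0,-2,45],"rotation":[0,0,0]},{"gripper":-1,"offset":[0,-2,65],"rotation":[0,0,0]},{"gripper":-1,"offset":[0,-2,78],"rotation":[0,0,0]},{"gripper":-1,"offset":[0,-2,86],"rotation":[0,0,0]},{"gripper":-1,"offset":[0,-2,86],"rotation":[0,0,0]},{"gripper":0,"offset":[0,-2,86],"rotation":[0,0,0]},{"gripper":0.3,"offset":[0,-2,86],"rotation":[0,0,0]}]' 40
python3 -m handwheel '[{"gripper":0.6,"offset":[0,0,0],"rotation":[0,0,0]},{"gripper":1,"offset":[0,0,0],"rotation":[0,0,0]},{"gripper":1,"offset":[0,0,0],"rotation":[0,0,0]},{"gripper":1,"offset":[0,0,0],"rotation":[0,0,0]},{"gripper":1,"offset":[0,0,0],"rotation":[0,0,0]},{"gripper":1,"offset":[0,0,0],"rotation":[0,0,0]},{"gripper":1,"offset":[0,0,0],"rotation":[0,0,0]},{"gripper":1,"offset":[0,0,0],"rotation":[0,0,0]}]' 40
```

```text
t: 4.4
tool_pos: [0.5216, 0.3028, 0.0363]
tool_rot: [-3.096, -0.533, -0.003]
contact_force: [0.4, 1.5, 0.8]
opening: 0.0513
grip_force: 0.1
t: 5.4
tool_pos: [0.5219, 0.303, 0.0367]
tool_rot: [-3.095, -0.533, -0.004]
contact_force: [-1.2, 0.5, 5.1]
opening: 0.0476
grip_force: 41.1
```

```bash
python3 -m handwheel '[{"gripper":1,"offset":[0,0,-5],"rotation":[0,0,0]},{"gripper":1,"offset":[0,0,-15],"rotation":[0,0,0]},{"gripper":1,"offset":[0,0,-30],"rotation":[0,0,0]},{"gripper":1,"offset":[0,0,-50],"rotation":[0,0,0]},{"gripper":1,"offset":[0,0,-75],"rotation":[0,0,0]},{"gripper":1,"offset":[0,0,-95],"rotation":[0,0,0]},{"gripper":1,"offset":[0,0,-105],"rotation":[0,0,0]},{"gripper":1,"offset":[0,0,-105],"rotation":[0,0,0]}]'
python3 - <<'E'
from go import *
s=ctrl.get_image("side")
o=ctrl.get_obs();print(o["tool_pos"],o["opening"],o["grip_force"],proj(s,o["tool_pos"]))
a=cv2.resize(s["image"][60:220,150:350],(800,640),interpolation=2)[:600]
cv2.imwrite("pics/lift.png",a[:,:,::-1]);print(to((.525,-.034,.1417)))
E
```

```text
t: 6.4
tool_pos: [0.5214, 0.3026, 0.1414]
tool_rot: [-3.096, -0.533, -0.003]
contact_force: [0.4, 0.0, -2.4]
opening: 0.0483
grip_force: 41.3
[0.52081113 0.30237681 0.14019722] 0.048003836547237215 41.34236948797479 [[225.99748511 123.71876285]]
(array([-108.5,  318.4,   -1.5]), np.int64(0))
```

View pics/lift.png

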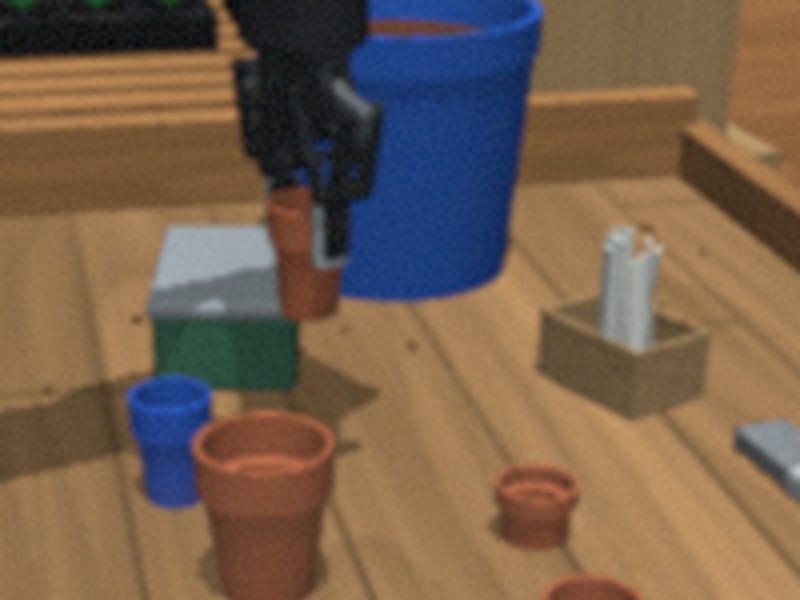

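The pot is lifted and hangs upright: foot at about (312,315), rim at about (295,190). I'll carry it high over the big pot to the pocket.

```bash
python3 -m handwheel '[{"gripper":1,"offset":[-6,18,-12],"rotation":[0,0,0]},{"gripper":1,"offset":[-18,54,-20],"rotation":[0,0,0]},{"gripper":1,"offset":[-34,100,-20],"rotation":[0,0,0]},{"gripper":1,"offset":[-51,150,-20],"rotation":[0,0,0]},{"gripper":1,"offset":[-68,200,-20],"rotation":[0,0,0]},{"gripper":1,"offset":[-85,250,-20],"rotation":[0,0,0]},{"gripper":1,"offset":[-98,290,-15],"rotation":[0,0,0]},{"gripper":1,"offset":[-106,312,-5],"rotation":[0,0,0]}]'
python3 -m handwheel '[{"gripper":1,"offset":[-2,5,10],"rotation":[0,0,0]},{"gripper":1,"offset":[-2,6,25],"rotation":[0,0,0]},{"gripper":1,"offset":[-2,6,40],"rotation":[0,0,0]},{"gripper":1,"offset":[-2,6,50],"rotation":[0,0,0]},{"gripper":1,"offset":[-2,6,50],"rotation":[0,0,0]},{"gripper":1,"offset":[-2,6,50],"rotation":[0,0,0]},{"gripper":1,"offset":[-2,6,50],"rotation":[0,0,0]},{"gripper":1,"offset":[-2,6,50],"rotation":[0,0,0]}]'
python3 - <<'E'
from go import *
s=ctrl.get_image("side"); print(to((.525,-.034,.0417)))
k=4;im=cv2.resize(s["image"],None,fx=k,fy=k,interpolation=2)
o=ctrl.get_obs();c=o["tool_pos"]
foot=np.array([c[0],c[1],c[2]-.0367])
for C,r in((foot,.018),(foot+[0,0,.07],.025),(np.array([.525,-.034,.035]),.028)):
    cv2.polylines(im,[((proj(s,circle(C,r))+.5)*k).astype(int)],True,(0,255,0),1)
cv2.imwrite("pics/above.png",im[560:1120,640:1360][:,:,::-1])
E
```

```text
t: 7.45
tool_pos: [0.5249, -0.03, 0.1456]
tool_rot: [3.096, 0.528, 0.001]
contact_force: [0.2, 0.3, -1.8]
opening: 0.0479
grip_force: 41.5
t: 8.45
tool_pos: [0.5258, -0.0334, 0.0959]
tool_rot: [3.096, 0.533, 0.002]
contact_force: [0.3, -0.8, -1.3]
opening: 0.0484
grip_force: 41.5
(array([-0.9,  0.3, 54.1]), np.int64(0))
```

View pics/above.png

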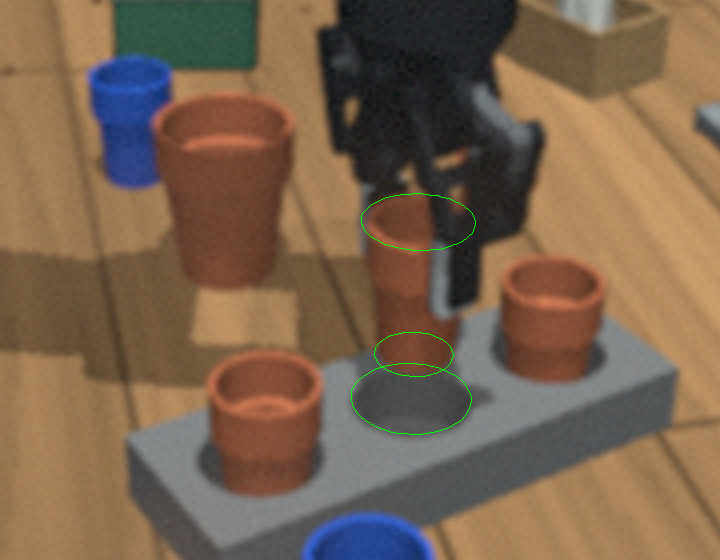

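The pot hangs upright with its foot (crop 415,355) directly above the pocket (411,399). The prediction fits within about 1–2 mm, so I'll lower it.

```bash
python3 -m handwheel '[{"gripper":1,"offset":[-1,0,8],"rotation":[0,0,0]},{"gripper":1,"offset":[-1,0,18],"rotation":[0,0,0]},{"gripper":1,"offset":[-1,0,28],"rotation":[0,0,0]},{"gripper":1,"offset":[-1,0,37],"rotation":[0,0,0]},{"gripper":1,"offset":[-1,0,44],"rotation":[0,0,0]},{"gripper":1,"offset":[-1,0,48],"rotation":[0,0,0]},{"gripper":1,"offset":[-1,0,50],"rotation":[0,0,0]},{"gripper":1,"offset":[-1,0,50],"rotation":[0,0,0]}]'
python3 -m handwheel '[{"gripper":1,"offset":[0,0,1],"rotation":[0,0,0]},{"gripper":1,"offset":[0,0,2],"rotation":[0,0,0]},{"gripper":1,"offset":[0,0,3],"rotation":[0,0,0]},{"gripper":1,"offset":[0,0,3.5],"rotation":[0,0,0]},{"gripper":1,"offset":[0,0,3.5],"rotation":[0,0,0]},{"gripper":1,"offset":[0,0,3.5],"rotation":[0,0,0]},{"gripper":1,"offset":[0,0,3.5],"rotation":[0,0,0]},{"gripper":1,"offset":[0,0,3.5],"rotation":[0,0,0]}]'
```

```text
t: 9.5
tool_pos: [0.5246, -0.0337, 0.0454]
tool_rot: [3.096, 0.533, 0.0]
contact_force: [-0.0, -0.3, -0.3]
opening: 0.048
grip_force: 41.5
t: 10.5
tool_pos: [0.5245, -0.0337, 0.0418]
tool_rot: [-3.096, -0.533, 0.0]
contact_force: [-0.6, 0.0, -0.8]
opening: 0.0476
grip_force: 41.6
```

```bash
python3 -m handwheel '[{"gripper":1,"offset":[0,0,0.5],"rotation":[0,0,0]},{"gripper":1,"offset":[0,0,1],"rotation":[0,0,0]},{"gripper":1,"offset":[0,0,1],"rotation":[0,0,0]},{"gripper":1,"offset":[0,0,1],"rotation":[0,0,0]},{"gripper":1,"offset":[0,0,1],"rotation":[0,0,0]},{"gripper":1,"offset":[0,0,1],"rotation":[0,0,0]},{"gripper":1,"offset":[0,0,1],"rotation":[0,0,0]},{"gripper":1,"offset":[0,0,1],"rotation":[0,0,0]}]'
```

```text
t: 11.5
tool_pos: [0.5251, -0.0335, 0.0417]
tool_rot: [-3.096, -0.533, -0.002]
contact_force: [-1.8, 2.3, 5.3]
opening: 0.0483
grip_force: 41.9
```

It touched the floor, with 5 N upward. I'll release and rise.

```bash
python3 -m handwheel '[{"gripper":-0.2,"offset":[0,0,0],"rotation":[0,0,0]},{"gripper":-0.3,"offset":[0,0,0],"rotation":[0,0,0]},{"gripper":-0.5,"offset":[0,0,0],"rotation":[0,0,0]},{"gripper":-0.8,"offset":[0,0,0],"rotation":[0,0,0]},{"gripper":-1,"offset":[0,0,0],"rotation":[0,0,0]},{"gripper":-1,"offset":[0,0,0],"rotation":[0,0,0]},{"gripper":-1,"offset":[0,0,0],"rotation":[0,0,0]},{"gripper":-1,"offset":[0,0,0],"rotation":[0,0,0]}]' 20
python3 -m handwheel '[{"gripper":-1,"offset":[0,0,-8],"rotation":[0,0,0]},{"gripper":-1,"offset":[0,0,-20],"rotation":[0,0,0]},{"gripper":-1,"offset":[0,0,-40],"rotation":[0,0,0]},{"gripper":-1,"offset":[0,0,-65],"rotation":[0,0,0]},{"gripper":-1,"offset":[0,0,-95],"rotation":[0,0,0]},{"gripper":-1,"offset":[0,0,-125],"rotation":[0,0,0]},{"gripper":-1,"offset":[0,0,-145],"rotation":[0,0,0]},{"gripper":-1,"offset":[0,0,-150],"rotation":[0,0,0]}]'
python3 - <<'E'
from go import *
s=ctrl.get_image("side")
k=4;im=cv2.resize(s["image"],None,fx=k,fy=k,interpolation=2)
cv2.polylines(im,[((proj(s,circle((.525,-.034,.075),.025))+.5)*k).astype(int)],True,(0,255,0),1)
cv2.imwrite("pics/end.png",im[560:1120,640:1360][:,:,::-1])
E
```

```text
t: 12.5
tool_pos: [0.5245, -0.0337, 0.0408]
tool_rot: [-3.096, -0.533, 0.0]
contact_force: [1.0, 0.1, -0.2]
opening: 0.0855
grip_force: 0.0
t: 13.5
tool_pos: [0.5254, -0.0339, 0.1929]
tool_rot: [3.095, 0.533, 0.005]
contact_force: [-0.2, 1.0, 0.4]
opening: 0.0857
grip_force: 0.0
```

View pics/end.png

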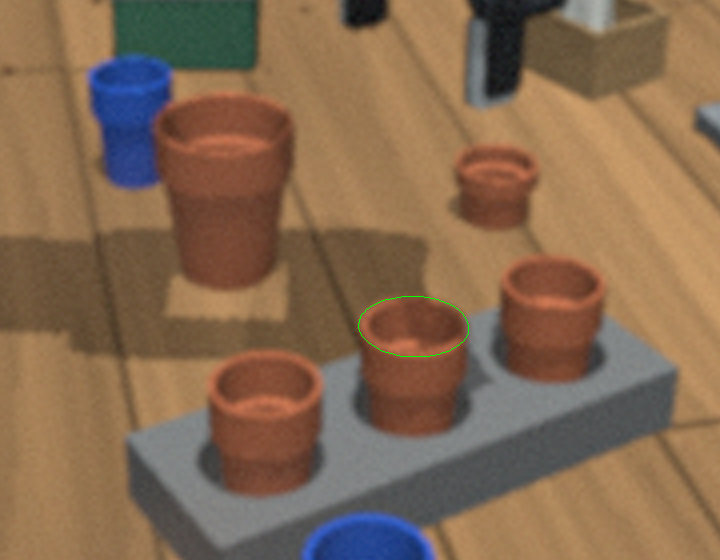

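The pot stands upright in the middle pocket. Its rim at (414,327) matches the predicted circle and sits level with its neighbours, which have not moved. The gripper is clear.

```bash
python3 -c "
from station import ctrl
print(ctrl.finish_job())"
```

```text
the job is handed in; nothing more can be done
None
```

The matching spare pot is standing upright on the floor of the empty middle pocket, the two other pots were not moved, and the job was handed in after about 13.5 s; no verdict came back.

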